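Index the hand press's anvil wheel by its rim to the pointer

ROBOT

A 7-joint arm with a two-finger parallel gripper is mounted at the origin on the work surface. World frame = base frame: x ahead of the robot, y to its left, z up, the work surface at z = 0. Lengths are in m, angles in rad, forces in N, time in s.
With the tool pointing down it reaches from about 0.4 to 0.85 m from the base axis. Payload 4.5 kg.
Tool frame: the origin (TCP) lies at the very end of the fingers, on their centre line; the grasp point (between the pads) lies 19 mm behind it; z points along the fingers, y is the line along which they close (so a half turn about z gives the same grasp; the last joint's range is limited). The gripper opens to 88 mm and grips with 3 to 60 N. Pads are 18 mm wide; open, the fingers measure 123 mm over their backs; the gripper's body (75 mm by 187 mm) begins 45 mm behind the grasp point.
Start: joints at [-1.167, 0.689, -0.195, 1.565, 0.157, 0.902, -0.215], TCP at [0.226, 0.583, 0.239] pointing down, gripper open.
Joint ranges: [-3.01, 3.01], [-0.46, 2.08], [-1.47, 1.51], [0.13, 2.56], [-1, 4.14], [0.04, 2.09], [-2.66, 2.66]. Speed limits (rad/s): [2.57, 2.57, 3.14, 3.14, 3.14, 3.14, 3.14].

INTERFACE

Orientations are given as a unit quaternion [x, y, z, w].
In Python, from station import bot gives the robot as it stands.
- The arm moves only by the tool send_rows, never from a script. Its argument "series" is a list of rows, each a list of 7 numbers: the closure, from 0 (fully open) to 1 (shut), then the shift along the tool's x, y, z in mm, then the turn, a rotation vector about the tool's x, y, z in rad. A call has 1 to 10 rows; each row shifts and turns the commanded pose from where the row before left it, along the tool's axes as they then stand; what a row does not reach is not made up. A row lasts 1/12 s, in which the tool goes at most 41.7 mm and 7.16 degrees, less where a joint would pass 70% of its speed; a pose out of reach is approached as far as the arm can. A call with a gripper value outside its range is refused whole. The fingers move at their own pace and stop on an object; "squeeze" is the grip in N (left out, the last holds). Time passes only in rows, so rows that do not move let the fingers close. It gives the time, the measured TCP pose, the force, the opening and the grip force at its end, in the units of the state.
- bot.get_obs(): the state, without advancing time (a new reading comes with each control period).
- bot.snapshot(name): name is "scene" or "side" or "wrist"; returns the picture (480x640x3 uint8, red, green, blue); there is no depth.
- bot.calibration(name): a dict with "fx", "fy", "cx", "cy" (pixels), "origin" and "attitude" of the camera in the world. Camera axes: x right, y down, z forward; pixel columns grow to the right and rows downward; lengths in m; the calibration is good to about 2 mm. A picture is of the moment at which its call begins: read the wrist's pose just before it. calibration takes no time and is no camera call; for the wrist camera it gives the pose at the moment of the call.
- bot.job_done(): hands the job in; it is judged then, once.
Trained networks look in the newest picture that a camera, given by its name, has taken for a name from the list of things; names that differ only in an ending like _2 or _b are one class to them, and where a whole thing is asked for, a point or a joint stands for the part that bears it (a point fixed in the world has none). Each returns a list of dicts, best first, with "score" (0 to 1); they miss things now and then, are a little off and sometimes report something else, mostly with a low value. They report only what shows in the picture. A call takes as long as a camera call.
- bot.spot_in(target, camera): "rect" ([left, top, right, bottom] in pixels, round what is visible of it).
- bot.outline_of(target, camera): "pixels" (480x640 bool, what is visible of it) and "rect" ([left, top, right, bottom] in pixels, round what is visible of it).
- bot.place_of(target, camera): "location" ([column, row] in pixels: a listed point, or the origin of a listed thing).
The state is a dict: "time_s": time; "joints": joint angles; "joint_velocities": joint speeds; "joint_torque": joint torques, N m; "tcp_pos": TCP position; "tcp_rot": TCP orientation; "wrist_force": force on the tool from outside, world axes, zero at the start; "torque": the same for the moment, N m; "width": opening from 0.0 (shut) to 1.0 (fully open); "finger_force": force on a finger pad.
Only numpy, scipy, OpenCV 4.12 (cv2) and the standard library are available. Lean on these libraries where they do the work, as an engineer would, in place of code of your own. Each camera call takes 0.05 s, during which the arm holds its last target. There are 200 camera calls.

TASK

Turn the hand press's dark anvil wheel until its yellow engraved mark faces the red pointer (the white mark is for the other anvil), so that the bright carbide anvil sits under the ram. Then let go of the wheel, and do not knock the micrometer lying in the drawer.

Things in the scene. Friction and masses are not known exactly. Their poses are not given: they have to be found in the camera images.
- wheel (a joint): Angle of the dark anvil wheel about its upright axis, rad: 0 = yellow mark at the red pointer; positive = mark that far counterclockwise of it, seen from above. Starts 0.55 to 1.35. Stays where left; 1 N at the rim turns it. Dished, 190 mm diameter, rim wall 12 mm thick. Floor 28 mm and hub and anvils 18 mm or more below the rim's top. Yellow and white lines, 8 mm wide, 180 degrees apart.
- wheel_center (a point): On the wheel's axis at the rim's top, 70 mm above the bench; fixed to the green press. Its x axis points to the red pointer, -y to the press column, z up. Press base top 42 mm lower. Ram (tip 29 mm higher) and head overhang the wheel only at y below -50 mm, |x| under 25 mm; press top 190 mm higher. The rim is free to pinch from above, 35 to 215 degrees counterclockwise of x.
- pointer_tip (a point): Tip of the fixed red pointer on the press base, level with the rim's top, 101 mm from the wheel's axis (6 mm outside the rim). The pointer is up to 28 mm wide and reaches 41 mm outward from here.
- micrometer: Loose chrome U-shaped micrometer frame lying flat in the drawer, 100 by 65 mm, 14 mm high; origin at the middle of its underside, over 220 mm from the wheel's axis. Beside it lie a black thimble and a bronze bushing, up to 42 mm high. Drawer floor 4 mm, wall tops 58 mm above the bench.

How it is judged:
By the outcome, as a careful person would: the job done as asked, in the order asked, and still so for the second after the job is handed in, with the robot touching nothing.
It also fails if it takes over 35 s, if anything falls off the work surface, if the arm or the gripper's body presses on something with over 40 N, if the wrist force passes 120 N, or if a joint passes its speed limit or range.

## Working session

There is one attempt and no reset: what is moved stays moved. The work goes in short steps, Python scripts to look and compute and a tool call to move; the robot and the scene stay as the last step left them, time stands still between calls to the robot, and variables do not carry over. Pictures are saved under pics/ and viewed, at most 10 in all, crops included, and the job is handed in when it is done.

Besides the shell and the picture viewer there is one more tool, called after "Request:" by a JSON object that holds its "api" and its "payload". send_rows: Moves the arm, as the interface text tells. Its arguments: {"type":"object","properties":{"series":{"type":"array","items":{"type":"array","items":{"type":"number"}}},"squeeze":{"type":"number"}},"required":["series"]}

```bash
mkdir -p pics
cat > h.py <<'E'
import numpy as np, cv2
from station import bot
from scipy.spatial.transform import Rotation as R
def ray(cam,px,z):
    c=bot.calibration(cam); A=np.array(c["attitude"],float)
    A=A if A.shape==(3,3) else R.from_quat(A.ravel()).as_matrix()
    d=A@np.array([(px[0]-c["cx"])/c["fx"],(px[1]-c["cy"])/c["fy"],1]); o=np.array(c["origin"])
    return o+d*(z-o[2])/d[2]
def proj(cam,p):
    c=bot.calibration(cam); A=np.array(c["attitude"],float)
    A=A if A.shape==(3,3) else R.from_quat(A.ravel()).as_matrix()
    q=A.T@(np.array(p)-np.array(c["origin"])); return [c["fx"]*q[0]/q[2]+c["cx"],c["fy"]*q[1]/q[2]+c["cy"]]
def save(cam,n):
    im=bot.snapshot(cam); cv2.imwrite(f"pics/{n}.png",im[:,:,::-1]); return im
E
python3 - <<'E'
from h import *
ims=[save(c,c+"0") for c in("scene","side")]
cv2.imwrite("pics/both.png",cv2.resize(np.vstack(ims)[:,:,::-1],(400,600)) if 0 else cv2.resize(np.hstack(ims)[:,:,::-1],(800,300)))
print(bot.calibration("scene"),bot.calibration("side")["origin"])
for c in("scene","side"):
    for t,z in(("wheel_center",.07),("pointer_tip",.07),("micrometer",.004)):
        for d in bot.place_of(t,c)[:2]: print(c,t,d["score"],d["location"],ray(c,d["location"],z).round(4))
print(bot.get_obs())
E
```

```text
{'fx': 532.3428456944958, 'fy': 532.3428456944958, 'cx': 312.7237542916142, 'cy': 240.66276156958233, 'origin': array([1.2278534 , 0.01400639, 0.65017438]), 'attitude': array([ 0.69990309,  0.57800246, -0.25971641, -0.3295394 ])} [0.49896823 0.69074855 0.69408702]
scene wheel_center 0.77 [242.4, 241.3] [0.542 0.042 0.07 ]
scene pointer_tip 0.86 [261.9, 279.3] [0.6377 0.0627 0.07  ]
scene micrometer 0.6 [379.9, 209.7] [0.4148 0.3271 0.004 ]
side wheel_center 0.9 [334.7, 195.7] [0.5331 0.0504 0.07  ]
side pointer_tip 0.61 [276.4, 196.8] [0.6355 0.0668 0.07  ]
side micrometer 0.75 [398.6, 366.8] [0.4073 0.3345 0.004 ]
{'time_s': 0.4, 'joints': array([-1.16720205,  0.68923799, -0.1946027 ,  1.56542798,  0.15728064,
        0.90249958, -0.2151231 ]), 'joint_velocities': array([ 0.00232759, -0.0001183 ,  0.00098685, -0.00210102,  0.00056042,
       -0.00035163, -0.00140563]), 'joint_torque': array([ 1.25844508e-03, -5.26957941e+01, -1.26477744e+00, -1.53498513e+01,
       -5.19711839e-02,  1.60109095e-03,  9.13221379e-05]), 'tcp_pos': array([0.2258407 , 0.58270351, 0.23862238]), 'tcp_rot': array([ 1.83842926e-01,  9.82955629e-01, -9.23003121e-05, -2.64550851e-05]), 'wrist_force': array([0.1388624 , 0.47908997, 0.78877756]), 'torque': array([ 0.01650363, -0.00084136, -0.01559702]), 'finger_force': 0.0, 'width': 1.0048363565202512}
```

View pics/scene0.png

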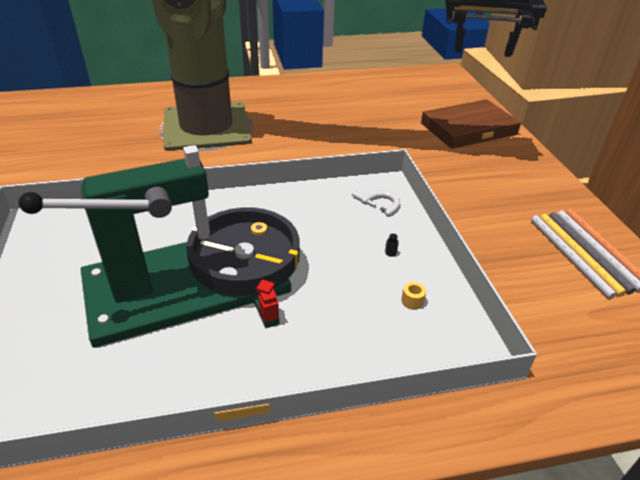

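Run:
```python
from h import *
C=np.array([.5375,.046]);P=np.array([.6366,.0648]);a0=np.arctan2(*(P-C)[::-1])
print("dist",np.hypot(*(P-C)),"a0",a0)
for c in("scene","side"):
    im=cv2.imread(f"pics/{c}0.png"); h=cv2.cvtColor(im,cv2.COLOR_BGR2HSV)
    m=((h[...,0]>18)&(h[...,0]<32)&(h[...,1]>150)&(h[...,2]>120)).astype('uint8')
    u,v=proj(c,[*C,.06]); M=np.zeros_like(m); cv2.circle(M,(int(u),int(v)),75,1,-1)
    n,l,s,ce=cv2.connectedComponentsWithStats(m&M)
    for i in range(1,n):
        if s[i,4]<8: continue
        for z in(.07,.042):
            q=ray(c,ce[i],z)[:2]-C; print(c,s[i],ce[i].round(1),z,"r",np.hypot(*q).round(4),"th",((np.arctan2(q[1],q[0])-a0+3.14159)%6.28318-3.14159).round(3))
```

```text
dist 0.10086748732867304 a0 0.18747949366151287
scene [251 223  15   9  69] [258.3 227.4] 0.07 r 0.0383 th 2.188
scene [251 223  15   9  69] [258.3 227.4] 0.042 r 0.0689 th 2.513
scene [289 250   9   6  38] [293.3 252. ] 0.07 r 0.0882 th 0.832
scene [289 250   9   6  38] [293.3 252. ] 0.042 r 0.0817 th 1.197
scene [255 254  28   9 110] [268.4 258.1] 0.07 r 0.0629 th 0.366
scene [255 254  28   9 110] [268.4 258.1] 0.042 r 0.0428 th 0.822
side [310 210  16  15  71] [317.8 217.2] 0.07 r 0.0636 th 1.075
side [310 210  16  15  71] [317.8 217.2] 0.042 r 0.0408 th 0.816
side [298 219   8   7  28] [301.5 222. ] 0.07 r 0.088 th 0.839
side [298 219   8   7  28] [301.5 222. ] 0.042 r 0.07 th 0.602
```

View pics/side0.png

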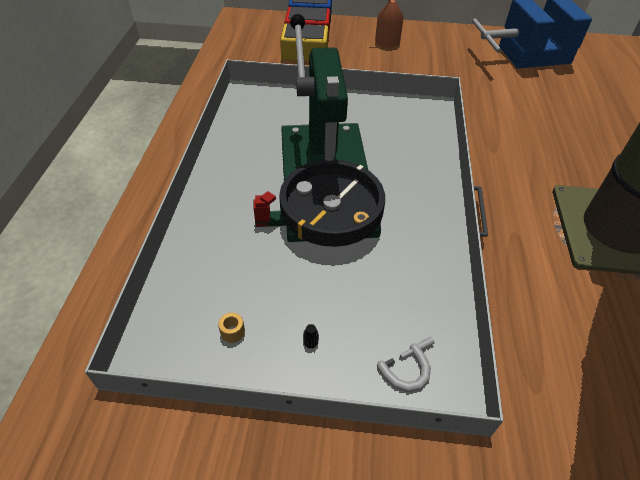

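Request:
{"api": "send_rows", "payload": {"series": [[0.4, -26.6, -24, 0, 0, 0, 0], [0.4, -26.6, -24, 0, 0, 0, 0], [0.4, -26.6, -24, 0, 0, 0, 0], [0.4, -26.6, -24, 0, 0, 0, 0], [0.4, -26.6, -24, 0, 0, 0, 0], [0.4, -26.6, -24, 0, 0, 0, 0], [0.4, -26.6, -24, 0, 0, 0, 0], [0.4, -26.6, -24, 0, 0, 0, 0], [0.4, -26.6, -24, 0, 0, 0, 0], [0.4, -26.6, -24, 0, 0, 0, 0]]}}

```text
time_s: 1.23
tcp_pos: [0.3878, 0.2614, 0.239]
tcp_rot: [0.184, 0.983, 0.0, 0.0]
wrist_force: [0.6, 0.6, 0.1]
width: 0.601
finger_force: 0.0
```

Request:
{"api": "send_rows", "payload": {"series": [[0.4, -26.6, -24, 0, 0, 0, 0], [0.4, -26.6, -24, 0, 0, 0, 0], [0.4, -26.6, -24, 0, 0, 0, 0], [0.4, -26.6, -24, 0, 0, 0, 0], [0.4, -26.6, -24, 0, 0, 0, 0], [0.4, 0, 0, 0, 0, 0, 0.118], [0.4, 0, 0, 0, 0, 0, 0.118], [0.4, 0, 0, 0, 0, 0, 0.118], [0.4, 0, 0, 0, 0, 0, 0.118], [0.4, 0, 0, 0, 0, 0, 0.118]]}}

```text
time_s: 2.07
tcp_pos: [0.468, 0.1028, 0.2389]
tcp_rot: [0.464, 0.886, 0.0, 0.0]
wrist_force: [0.0, 0.0, -0.5]
width: 0.6
finger_force: 0.0
```

Request:
{"api": "send_rows", "payload": {"series": [[0.4, 0, 0, 0, 0, 0, 0.118], [0.4, 0, 0, 0, 0, 0, 0.118], [0.4, 0, 0, 0, 0, 0, 0.118], [0.4, 0, 0, 0, 0, 0, 0.118], [0.4, 0, 0, 0, 0, 0, 0.118], [0.4, 0, 0, 0, 0, 0, 0.118], [0.4, 0, 0, 0, 0, 0, 0.118], [0.4, 0, 0, 0, 0, 0, 0.118], [0.4, 0, 0, 0, 0, 0, 0.118], [0.4, 0, 0, 0, 0, 0, 0.118]]}}

```text
time_s: 2.9
tcp_pos: [0.4679, 0.1031, 0.2389]
tcp_rot: [0.878, 0.478, 0.0, -0.0]
wrist_force: [-0.3, 0.1, 0.4]
width: 0.599
finger_force: 0.0
```

```bash
cat >> h.py <<'E'
def corr(target,yang):
    o=bot.get_obs(); T=R.from_quat(o["tcp_rot"]).as_matrix()
    y=T[:,1]; a=np.arctan2(y[1],y[0])
    d=T.T@(np.array(target)-o["tcp_pos"])*1000
    dz=-((yang-a+np.pi/2)%np.pi-np.pi/2)
    print("t",o["time_s"],"tcp",o["tcp_pos"].round(4),"yang",a.round(3),"tilt",T[:,2].round(3),"move mm",d.round(1),"turn",round(dz,3),"w",o["width"],"F",o["wrist_force"].round(1),"j",o["joints"].round(2))
E
python3 - <<'E'
from h import *
save("wrist","w1")
corr([.4686,.1024,.239],np.radians(140.7))
for t in("wheel_center","pointer_tip"):
    for d in bot.place_of(t,"wrist")[:2]: print(t,d["score"],d["location"],ray("wrist",d["location"],.07).round(4))
print(proj("wrist",[.5375,.046,.07]),proj("wrist",[.6366,.0648,.07]))
E
```

```text
t 2.95 tcp [0.4679 0.1032 0.2388] yang -0.579 tilt [ 0.  0. -1.] move mm [-0.3  1.  -0.2] turn 0.106 w 0.6048402188515412 F [ 0.5 -0.4  0.3] j [-0.49  0.52  0.28  2.01 -0.23  0.65 -0.65]
wheel_center 0.65 [431.1, 229.8] [0.5397 0.0421 0.07  ]
pointer_tip 0.85 [529.2, 145.2] [0.639  0.0632 0.07  ]
[np.float64(426.69770854654774), np.float64(227.80309848873225)] [np.float64(525.6246850673385), np.float64(145.09405427995546)]
```

View pics/w1.png

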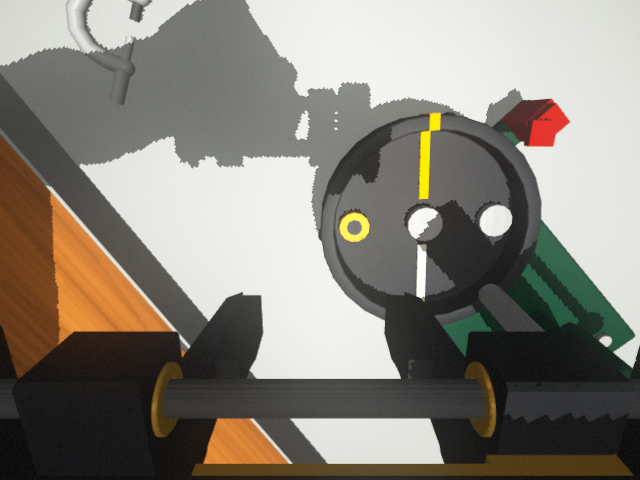

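Run:
```python
from h import *
im=cv2.imread("pics/w1.png");h=cv2.cvtColor(im,cv2.COLOR_BGR2HSV)
m=((h[...,0]>18)&(h[...,0]<35)&(h[...,1]>150)&(h[...,2]>120)).astype('uint8')
m[:110]=0;m[132:]=0;m[:,:400]=0
v,u=np.nonzero(m);q=ray("wrist",(u.mean(),v.mean()),.07)[:2]
v0=115; print(u.mean(),v.mean(),q)
r=((h[...,0]<6)|(h[...,0]>174))&(h[...,1]>150)&(h[...,2]>180); v,u=np.nonzero(r); print("red",ray("wrist",(u.mean(),v.mean()),.07),u.min(),v[u.argmin()])
for C in([.5397,.0421],[.538,.0447],[.5375,.046]):
  for P in([.639,.0632],[.6375,.0645]):
    d=q-C;e=np.array(P)-C;print(C,P,np.hypot(*d).round(4),np.hypot(*e).round(4),np.arctan2(d[1],d[0])-np.arctan2(e[1],e[0]))
a=np.radians(140.7);corr([.538+.089*np.cos(a),.045+.089*np.sin(a),.054],a)
```

```text
434.17874396135267 121.8695652173913 [0.58280496 0.11999744]
red [0.65683498 0.06875905 0.07      ] 529 143
[0.5397, 0.0421] [0.639, 0.0632] 0.089 0.1015 0.8560073622377601
[0.5397, 0.0421] [0.6375, 0.0645] 0.089 0.1003 0.840225369525684
[0.538, 0.0447] [0.639, 0.0632] 0.0876 0.1027 0.8528720061941434
[0.538, 0.0447] [0.6375, 0.0645] 0.0876 0.1015 0.837603122424752
[0.5375, 0.046] [0.639, 0.0632] 0.0868 0.1029 0.8535543798833214
[0.5375, 0.046] [0.6375, 0.0645] 0.0868 0.1017 0.8384860720015235
t 3.05 tcp [0.4678 0.1031 0.2388] yang -0.566 tilt [ 0. -0. -1.] move mm [ -0.8   2.  184.8] turn 0.12 w 0.5984024619443402 F [ 0.5 -0.6  0.8] j [-0.49  0.52  0.27  2.01 -0.22  0.64 -0.64]
```

Request:
{"api": "send_rows", "payload": {"series": [[0.4, -0.8, 2, 20, 0, 0, 0.118], [0.4, 0, 0, 25, 0, 0, 0], [0.4, 0, 0, 25, 0, 0, 0], [0.4, 0, 0, 25, 0, 0, 0], [0.4, 0, 0, 25, 0, 0, 0], [0.4, 0, 0, 20, 0, 0, 0], [0.4, 0, 0, 10, 0, 0, 0], [0.4, 0, 0, 0, 0, 0, 0]]}}

```text
time_s: 3.72
tcp_pos: [0.468, 0.1011, 0.0868]
tcp_rot: [0.903, 0.429, -0.002, -0.001]
wrist_force: [0.3, 0.3, -0.2]
width: 0.603
finger_force: 0.0
```

Run:
```python
from h import *
save("wrist","w2")
a=np.radians(140.7);corr([.5385+.089*np.cos(a),.044+.089*np.sin(a),.054],a)
```

```text
t 3.7667 tcp [0.4686 0.1011 0.088 ] yang -0.685 tilt [-0.002  0.    -1.   ] move mm [ 0.1  1.3 34. ] turn 0.001 w 0.6010389664571819 F [ 0.1  0.6 -0.6] j [-0.39  0.78  0.13  2.13 -0.37  0.25 -0.62]
```

View pics/w2.png

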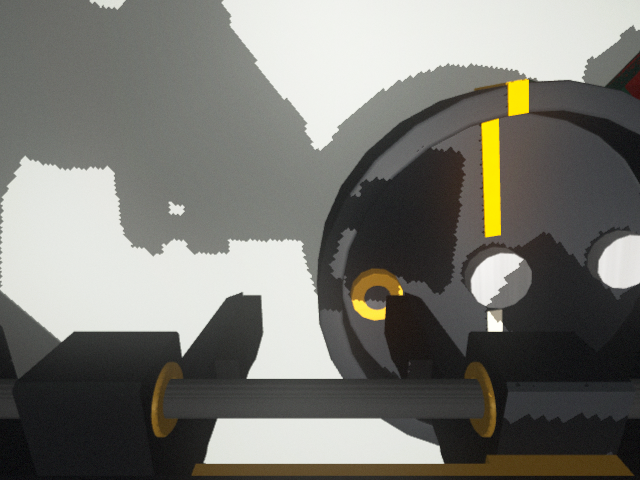

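Request:
{"api": "send_rows", "payload": {"series": [[0.4, 0, 1.3, 12, 0, 0, 0], [0.4, 0, 0, 12, 0, 0, 0], [0.4, 0, 0, 8, 0, 0, 0], [0.4, 0, 0, 0, 0, 0, 0]]}}

```text
time_s: 4.1
tcp_pos: [0.47, 0.1004, 0.0564]
tcp_rot: [0.904, 0.428, -0.0, -0.0]
wrist_force: [-0.8, -0.9, 0.1]
width: 0.599
finger_force: 0.0
```

Request:
{"api": "send_rows", "payload": {"series": [[0.85, 0, 0, 0, 0, 0, 0], [0.95, 0, 0, 0, 0, 0, 0], [0.95, 0, 0, 0, 0, 0, 0], [0.95, 0, 0, 0, 0, 0, 0], [0.95, 0, 0, 0, 0, 0, 0], [0.95, 0, 0, 0, 0, 0, 0]], "squeeze": 15}}

```text
time_s: 4.6
tcp_pos: [0.4706, 0.1002, 0.057]
tcp_rot: [0.904, 0.428, 0.001, 0.0]
wrist_force: [4.7, -5.6, -0.9]
width: 0.17
finger_force: 4.1
```

Run:
```python
from h import *
a=np.radians(140.7);corr([.5385+.089*np.cos(a),.044+.089*np.sin(a),.056],a);print(bot.get_obs()["finger_force"])
```

```text
t 4.6 tcp [0.4706 0.1002 0.057 ] yang -0.687 tilt [ 0.001 -0.    -1.   ] move mm [-0.5 -0.8  1. ] turn -0.001 w 0.1696527709631952 F [ 4.7 -5.6 -0.9] j [-0.36  0.85  0.09  2.13 -0.38  0.18 -0.61]
4.112154173199087
```

Request:
{"api": "send_rows", "payload": {"series": [[0.95, 0, 1, 0, 0, 0, 0], [0.95, 0, 0, 0, 0, 0, 0], [0.95, 0, 0, 0, 0, 0, 0], [0.95, 0, 0, 0, 0, 0, 0]]}}

```text
time_s: 4.93
tcp_pos: [0.4712, 0.1004, 0.0569]
tcp_rot: [0.904, 0.428, 0.001, -0.0]
wrist_force: [-0.4, 2.8, 4.1]
width: 0.157
finger_force: 14.4
```

Request:
{"api": "send_rows", "payload": {"series": [[0.95, 5.34, 0.16, 0, 0, 0, 0.06], [0.95, 5.34, 0.16, 0, 0, 0, 0.06], [0.95, 5.34, 0.16, 0, 0, 0, 0.06], [0.95, 5.34, 0.16, 0, 0, 0, 0.06], [0.95, 5.34, 0.16, 0, 0, 0, 0.06], [0.95, 5.34, 0.16, 0, 0, 0, 0.06], [0.95, 5.34, 0.16, 0, 0, 0, 0.06], [0.95, 5.34, 0.16, 0, 0, 0, 0.06], [0.95, 0, 0, 0, 0, 0, 0]]}}

```text
time_s: 5.68
tcp_pos: [0.5068, 0.1258, 0.057]
tcp_rot: [0.98, 0.2, 0.002, 0.0]
wrist_force: [2.4, 0.9, 4.2]
width: 0.151
finger_force: 14.0
```

```bash
cat >> h.py <<'E'
def yellow(cam,C=np.array([.539,.044]),P=np.array([.638,.064])):
    im=save(cam,"y%d_%s"%(bot.get_obs()["time_s"]*100,cam))[:,:,::-1].copy(); h=cv2.cvtColor(im,cv2.COLOR_BGR2HSV)
    m=((h[...,0]>18)&(h[...,0]<35)&(h[...,1]>150)&(h[...,2]>100)).astype('uint8')
    a0=np.arctan2(*(P-C)[::-1])
    n,l,s,ce=cv2.connectedComponentsWithStats(m)
    for i in range(1,n):
        q=ray(cam,ce[i],.07)[:2]-C
        if s[i,4]>8 and .01<np.hypot(*q)<.11:
            q2=ray(cam,ce[i],.042)[:2]-C
            print(cam,s[i,4],ce[i].round(1),"rim r,th",np.hypot(*q).round(4),(np.arctan2(q[1],q[0])-a0).round(3),"floor r,th",np.hypot(*q2).round(4),(np.arctan2(q2[1],q2[0])-a0).round(3))
E
python3 - <<'E'
from h import *
for c in("wrist","side","scene"): yellow(c)
corr([.54,.044,.056],0);print(bot.get_obs()["finger_force"])
E
```

```text
wrist 1111 [556.3 100.7] rim r,th 0.0876 0.326 floor r,th 0.0883 0.142
wrist 14 [503.1  89.9] rim r,th 0.0947 0.511 floor r,th 0.0935 0.379
wrist 2687 [514.  194.3] rim r,th 0.0593 0.543 floor r,th 0.0509 0.312
wrist 526 [392.1 314.2] rim r,th 0.0606 1.634 floor r,th 0.0547 1.899
wrist 286 [392. 406.] rim r,th 0.0675 2.324 floor r,th 0.0787 2.636
side 28 [285.5 207.6] rim r,th 0.0897 0.355 floor r,th 0.084 0.045
side 91 [308.5 211.5] rim r,th 0.0622 0.765 floor r,th 0.0458 0.361
scene 34 [268.9 235.1] rim r,th 0.0442 1.49 floor r,th 0.0612 2.057
scene 10 [277.3 231. ] rim r,th 0.061 1.597 floor r,th 0.0795 2.012
scene 88 [258.8 264. ] rim r,th 0.066 0.081 floor r,th 0.0391 0.355
scene 95 [278.7 272.4] rim r,th 0.0996 0.286 floor r,th 0.0775 0.504
t 5.8333 tcp [0.5055 0.1253 0.057 ] yang -1.165 tilt [ 0.002  0.    -1.   ] move mm [-0.3 88.3  1. ] turn -1.165 w 0.1570117186435187 F [2.9 2.  3.4] j [-0.46  0.88  0.22  2.02 -0.6   0.3  -0.91]
14.524610921507701
```

Request:
{"api": "send_rows", "payload": {"series": [[0.95, 5.34, 0.16, 0, 0, 0, 0.06], [0.95, 5.34, 0.16, 0, 0, 0, 0.06], [0.95, 5.34, 0.16, 0, 0, 0, 0.06], [0.95, 5.34, 0.16, 0, 0, 0, 0.06], [0.95, 5.34, 0.16, 0, 0, 0, 0.06], [0.95, 3.56, 0.07, 0, 0, 0, 0.04], [0.95, 0, 0, 0, 0, 0, 0], [0.95, 0, 0, 0, 0, 0, 0]]}}

```text
time_s: 6.5
tcp_pos: [0.5346, 0.1317, 0.057]
tcp_rot: [0.999, 0.033, 0.001, 0.0]
wrist_force: [3.2, 1.5, 4.0]
width: 0.157
finger_force: 14.6
```

```bash
python3 - <<'E'
from h import *
for c in("wrist","side","scene"): yellow(c)
corr([.54,.044,.056],0);print(bot.get_obs()["finger_force"])
E
ls -t pics | head -3
python3 - <<'E'
import cv2,glob,numpy as np
s=sorted(glob.glob('pics/y*_side.png'))[-1];c=sorted(glob.glob('pics/y*_scene.png'))[-1];w=sorted(glob.glob('pics/y*_wrist.png'))[-1]
a=cv2.resize(cv2.imread(s)[150:260,230:400],(400,259),interpolation=2);b=cv2.resize(cv2.imread(c)[190:340,170:320],(400,259),interpolation=2)
d=cv2.resize(cv2.imread(w),(400,300));cv2.imwrite('pics/m3.png',np.vstack([np.hstack([a,b]),np.hstack([d,d*0])]))
E
```

```text
wrist 1149 [552.3  96.7] rim r,th 0.0885 0.001 floor r,th 0.0891 -0.177
wrist 2702 [513.1 191. ] rim r,th 0.0601 0.205 floor r,th 0.0518 -0.02
wrist 10 [375.9 296.4] rim r,th 0.0683 1.203 floor r,th 0.0622 1.404
wrist 561 [392.6 314. ] rim r,th 0.0602 1.299 floor r,th 0.0543 1.568
wrist 314 [392.3 406.4] rim r,th 0.0676 1.996 floor r,th 0.0792 2.306
side 22 [282.  196.2] rim r,th 0.0892 0.028 floor r,th 0.0929 -0.286
side 70 [298.6 206.1] rim r,th 0.0677 0.441 floor r,th 0.06 0.024
scene 13 [273.8 241.9] rim r,th 0.0514 1.099 floor r,th 0.0565 1.709
scene 131 [255.3 269.8] rim r,th 0.0764 -0.052 floor r,th 0.0478 0.08
t 6.65 tcp [0.5343 0.1318 0.0569] yang -1.506 tilt [ 0.001 -0.    -1.   ] move mm [ 0.  87.9  1. ] turn -1.506 w 0.1549936572727717 F [3.3 0.7 4.2] j [-0.52  0.91  0.34  1.93 -0.72  0.42 -1.14]
14.757012611953542
y660_scene.png
y655_side.png
y650_wrist.png
```

View pics/m3.png

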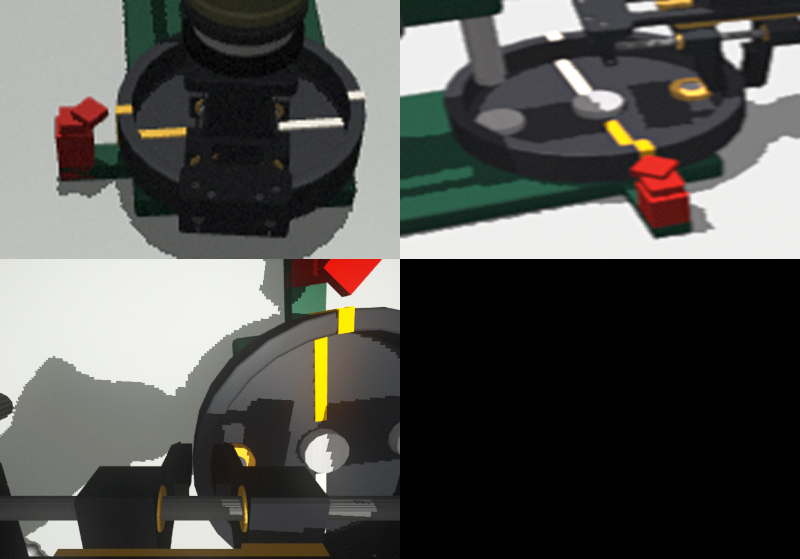

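Run:
```python
from h import *
im=save("wrist","w4")[:,:,::-1].copy();h=cv2.cvtColor(im,cv2.COLOR_BGR2HSV)
r=((h[...,0]<6)|(h[...,0]>174))&(h[...,1]>150)&(h[...,2]>200)
v,u=np.nonzero(r);i=v.argmax();tip=ray("wrist",(u[v==v.max()].mean(),v.max()+.5),.07)
print("tip",u[v==v.max()].mean(),v.max(),tip)
for d in bot.place_of("pointer_tip","wrist")[:1]+bot.place_of("wheel_center","wrist")[:1]: print(d,ray("wrist",d["location"],.07))
m=((h[...,0]>18)&(h[...,0]<35)&(h[...,1]>150)&(h[...,2]>100));m[130:]=0;m[:,:500]=0
v,u=np.nonzero(m);q=ray("wrist",(u.mean(),v.mean()),.07);print("mark",q)
# centre from outer edge of the rim top: grip point gives C too
for C in([.539,.044],[.54,.0437],[.538,.045]):
  f=lambda p:np.arctan2(p[1]-C[1],p[0]-C[0]); print(C,f(q),f(tip),f(q)-f(tip),np.hypot(*(tip[:2]-C)),np.hypot(*(q[:2]-C)))
cv2.imwrite("pics/c4.png",cv2.resize(im[0:260,420:640],(660,600),interpolation=2))
```

```text
tip 561.0 55 [0.63770613 0.06186375 0.07      ]
{'location': [561.0, 57.4], 'score': 0.76} [0.63714575 0.06170322 0.07      ]
{'location': [546.3, 334.5], 'score': 0.67} [0.53798235 0.04188972 0.07      ]
mark [0.62501381 0.06273092 0.07      ]
[0.539, 0.044] 0.21441881722660155 0.17904118977396588 0.035377627452635674 0.10030959321304792 0.08802967359899184
[0.54, 0.0437] 0.22022603524951334 0.18380363498456065 0.03642240026495269 0.09938013118120032 0.08711787622104385
[0.538, 0.045] 0.2010191655004313 0.16754888983445626 0.03347027566597505 0.1011221996175898 0.08880196633842452
```

View pics/c4.png

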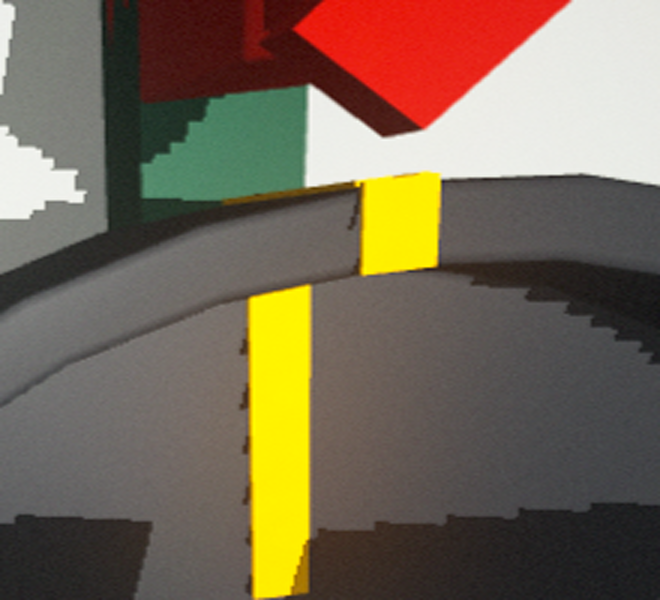

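Request:
{"api": "send_rows", "payload": {"series": [[0.95, 1, 0.01, 0, 0, 0, 0.011], [0.95, 1, 0.01, 0, 0, 0, 0.011], [0.95, 0, 0, 0, 0, 0, 0], [0.95, 0, 0, 0, 0, 0, 0]]}}

```text
time_s: 7.13
tcp_pos: [0.5358, 0.1318, 0.0569]
tcp_rot: [1.0, 0.021, -0.0, 0.0]
wrist_force: [2.3, -0.0, 6.3]
width: 0.157
finger_force: 15.1
```

```bash
cat >> h.py <<'E'
def rel(n):
    im=save("wrist",n)[:,:,::-1].copy();h=cv2.cvtColor(im,cv2.COLOR_BGR2HSV)
    r=((h[...,0]<6)|(h[...,0]>174))&(h[...,1]>150)&(h[...,2]>200)
    v,u=np.nonzero(r);tp=(u[v==v.max()].mean(),v.max()+.5)
    m=((h[...,0]>18)&(h[...,0]<35)&(h[...,1]>150)&(h[...,2]>100)).astype('uint8')
    k,l,s,ce=cv2.connectedComponentsWithStats(m)
    t=ray("wrist",tp,.07)[:2]
    for i in range(1,k):
        q=ray("wrist",ce[i],.07)[:2]; 
        if s[i,4]>300:
            print(tp,s[i],ce[i].round(1))
            for C in([.539,.044],[.54,.0437],[.538,.043]):
                f=lambda p:np.arctan2(p[1]-C[1],p[0]-C[0]); print("  ",(f(q)-f(t)).round(4),np.hypot(*(q-C)).round(4),np.hypot(*(t-C)).round(4))
    return im
E
python3 - <<'E'
from h import *
rel("w5");corr([.54,.044,.056],0)
E
```

```text
(np.float64(554.0), np.float64(54.5)) [ 499   73   67   45 1166] [550.2  94.2]
   0.0075 0.0887 0.1005
   0.0083 0.0878 0.0996
   0.0085 0.0899 0.1017
(np.float64(554.0), np.float64(54.5)) [ 501  122   22  137 2719] [512.3 189.1]
   0.2076 0.0603 0.1005
   0.2138 0.0595 0.0996
   0.2085 0.0616 0.1017
(np.float64(554.0), np.float64(54.5)) [375 295  34  37 588] [392.7 313.1]
   1.2989 0.0602 0.1005
   1.3111 0.0604 0.0996
   1.2762 0.0613 0.1017
t 7.1833 tcp [0.5358 0.1318 0.0569] yang -1.529 tilt [-0. -0. -1.] move mm [ 0.5 87.9  0.9] turn -1.529 w 0.15573045357284312 F [2.  0.5 5.9] j [-0.53  0.92  0.35  1.93 -0.72  0.42 -1.16]
```

Request:
{"api": "send_rows", "payload": {"series": [[0.75, 0, 0, 0, 0, 0, 0], [0.6, 0, 0, 0, 0, 0, 0], [0.45, 0, 0, 0, 0, 0, 0], [0.45, 0, 0, 0, 0, 0, 0], [0.45, 0, 0, -8, 0, 0, 0], [0.45, 0, 0, -15, 0, 0, 0], [0.45, 0, 0, -20, 0, 0, 0], [0.45, 0, 0, -20, 0, 0, 0], [0.45, 0, 0, -20, 0, 0, 0], [0.45, 0, 0, 0, 0, 0, 0]]}}

```text
time_s: 8.02
tcp_pos: [0.5378, 0.1321, 0.1433]
tcp_rot: [1.0, 0.021, 0.003, -0.0]
wrist_force: [1.1, -0.9, 0.4]
width: 0.55
finger_force: 0.0
```

Run:
```python
from h import *
im=rel("w6");corr([.54,.044,.056],0)
cv2.imwrite("pics/c6.png",im)
```

```text
(np.float64(460.0), np.float64(84.5)) [   9    0   64   54 1560] [42.3 27.1]
   0.9223 0.262 0.0997
   0.9213 0.2618 0.0988
   0.9127 0.2634 0.1009
(np.float64(460.0), np.float64(84.5)) [ 439   96   30  121 1653] [451.3 154.1]
   0.0968 0.0645 0.0997
   0.1009 0.0636 0.0988
   0.0993 0.0657 0.1009
(np.float64(460.0), np.float64(84.5)) [342 243  40  40 704] [360.9 262.2]
   1.4546 0.0642 0.0997
   1.4648 0.0646 0.0988
   1.4303 0.0651 0.1009
(np.float64(460.0), np.float64(84.5)) [473 375  12  62 330] [479.6 408.3]
   -3.0946 0.1131 0.0997
   -3.1041 0.114 0.0988
   -3.109 0.1119 0.1009
t 8.0667 tcp [0.537  0.1323 0.1416] yang -1.529 tilt [ 0.003  0.001 -1.   ] move mm [-1.  88.4 85.5] turn -1.529 w 0.5514544791084137 F [ 0.   0.7 -0.7] j [-0.61  0.79  0.49  1.9  -0.63  0.6  -1.24]
```

View pics/c6.png

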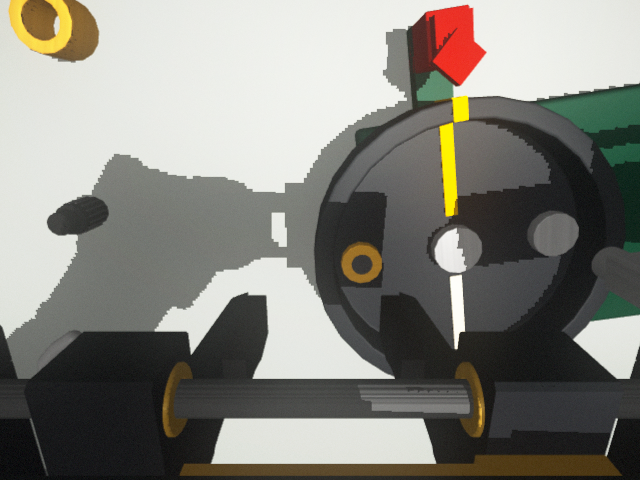

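Run:
```python
from h import *
q=ray("wrist",(461,109),.07)[:2];t=ray("wrist",(460,84.5),.07)[:2]
for C in([.539,.044],[.538,.043]):
    f=lambda p:np.arctan2(p[1]-C[1],p[0]-C[0]);print(f(q)-f(t))
if abs(f(q)-f(t))<.03: print(bot.job_done())
```

```text
-0.0006010256182084617
0.0005092199975180733
the job is handed in; nothing more can be done
None
```

The job is handed in: the wheel's yellow mark faces the red pointer to within about 0.005 rad by the last wrist image. The gripper has let go and sits clear above the wheel, and the arm never went near the micrometer.

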